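Press the sharpening stone home in its sprung holder and hold it

TASK

Pick up the sharpening stone and lay it flat on the holder's bed, between the guide ears and clear of the sprung plunger; then slide it along the bed against the plunger until its end bears firmly on the end block, and finish still holding the stone pressed there, so that the holder can be locked. The stone is brittle: keep its push on the end block under 40 N, and do not disturb the other things on the bench.

Things in the scene. Friction and masses are not known exactly. Their poses are not given: they have to be found in the camera images.
- whetstone: sharpening stone, a plain rectangular block 50 (x) x 150 (y) x 25 mm (z), brown on top and dark below, about 0.42 kg; starts flat on the bench. Origin: centre of its underside; y along its length. Either end may go first
- stone_holder: holder fixed to the bench: aluminium beam 40 mm wide, 250 mm long, black rubber bed on top, steel end block at one end. Origin: on the bench under it; y along the beam, away from the end block; x across. Flat bed top at z = 20 mm, y = -65 to +119 mm. Seated stone: its origin at x = 0, y = +5, z = 20 mm; clear of the plunger above y = +23 mm
- ears_near (a point): middle between the pair of steel guide ears nearer the end block, in the holder's frame at x = 0, y = -45 mm, z = 20 mm (bed top). Each ear is 24 mm long (y); inside they stand 56 mm apart for the 50 mm stone, straight to z = 30 mm, then flared outward to z = 37 mm; 78 mm over all across
- ears_far (a point): the same for the other, equal pair, at y = +76 mm. Between the pairs (y = -30 to +60 mm) the sides of the beam are free for fingers, down to the bench
- end_block: steel end block of the holder, 60 mm wide (x), 34 mm thick (y), its top 55 mm above the bench; its flat face towards the bed, at y = -70 mm in the holder's frame, is the hard stop for the stone's end. Origin: middle of that face's width, 19 mm above the bench, axes as the holder's
- plunger (a joint): sprung plunger: round steel pin, 14 mm diameter, 18 mm out of the stop face, axis 31.5 mm above the bench, black knob on its tail. Value in m: 0 = fully out, 0.018 = flush with the stop face (stone on the stop), limit 0.024. Spring: 5 N to start, 9.5 N at flush; the stone needs more than that, plus bed friction, to bear on the stop: 12 to 25 N in all is right
- plunger_tip (a point): middle of the plunger's nose; moves with it; axes as the holder's
- stop_face (a point): point on the stop face, in the holder's frame at x = 0, y = -70 mm, z = 32.5 mm (half the height of the stone lying on the bed); axes as the holder's
- bed_mid (a point): point on the top of the bed, in the holder's frame at x = 0, y = +35 mm, z = 20 mm: where the stone's origin goes when it is laid in clear of the plunger; axes as the holder's
- shaker: plain steel salt shaker, 53 mm diameter, 88 mm tall; bystander. Origin: centre of its underside
- timer: white kitchen timer, 68 x 68 x 22 mm; bystander. Origin: centre of its underside
- label_roll: white roll of labels, 69 mm diameter, 40 mm tall; bystander. Origin: centre of its underside
- tongs: steel tongs lying flat, 46 x 235 x 20 mm; bystander. Origin: centre of its underside
- sauce_cup: small cream sauce cup, 60 mm diameter, 32 mm tall; bystander. Origin: centre of its underside
- peeler: peeler lying flat, 40 x 150 x 14 mm; bystander. Origin: centre of its underside

How it is judged:
By the outcome, as a careful person would: the job done as asked, in the order asked, and still so for the second after the job is handed in, while the arm keeps its last pose, push and grip.
It also fails if it takes over 40 s, if anything falls off the work surface, if the arm or the gripper's body presses on something with over 40 N, if the wrist force passes 120 N, or if a joint passes its speed limit or range.

ROBOT

A 6-joint arm with a two-finger parallel gripper is mounted at the origin on a cart in front of the work surface, level with it; the furniture and walls round the work are solid. World frame = base frame: x ahead of the robot, y to its left, z up, the work surface at z = 0. Lengths are in mm, angles in degrees, forces in N, time in s.
With the tool pointing down it reaches from about 275 to 775 mm from the base axis. Payload 14.6 kg.
Tool frame: the origin (TCP) lies where the fingers leave the gripper's body, on its centre line; the fingertips stand 73 mm ahead of it and the grasp point (between the pads) lies 54 mm ahead of it; z points along the fingers, y is the line along which they close (so a half turn about z gives the same grasp; the last joint's range is limited). The gripper opens to 85 mm and grips with 20 to 120 N. Pads are 22 mm wide; open, the fingers measure 114 mm over their backs; the gripper's body (76 mm by 85 mm) begins 54 mm behind the grasp point. The pads swing forward as they close: fully open they stand 13 mm farther back than shut.
Start: joints at [60.373, 15.075, -2.767, 72.158, 0, 81.102], TCP at [185.833, 491.014, 303.878] pointing down, gripper open.
Joint ranges: [-151.79, 151.79], [-50.71, 97.33], [-67.44, 78.34], [-121.81, 120.89], [-77.56, 73.72], [-180, 180]. Speed limits (degrees/s): [108.29, 108.29, 147.25, 159.86, 180, 180].

INTERFACE

Orientations are given as [roll, pitch, yaw] about the fixed x, y, z axes, in that order (R = Rz(yaw) Ry(pitch) Rx(roll)).
In Python, from bench import robot, capture, job gives the robot as it stands.
- The arm moves only by the tool drive_tool, never from a script. Its argument "moves" is a list of rows, each an object with "slide": the shift along the tool's x, y, z in units of 25 mm (1.0 is 25 mm), a list of three; "dr": the turn, a rotation vector about the tool's x, y, z in units of 6 degrees (1.0 is 6 degrees), a list of three; "grip": the opening, from 0 (shut) to 1 (fully open). A call has 1 to 12 rows; each row shifts and turns the commanded pose from where the row before left it, along the tool's axes as they then stand; what a row does not reach is not made up. A row lasts 1/12 s, in which the tool goes at most 41.7 mm and 7.16 degrees, less where a joint would pass 70% of its speed; a pose out of reach is approached as far as the arm can. A call is refused whole if a number of a shift passes 1 or a number of a turn 1, either way. A call with a gripper value outside its range is refused whole. The fingers move at their own pace and stop on an object; "grip_force" is the grip in N (left out, the last holds). Time passes only in rows, so rows that do not move let the fingers close. It gives the time, the measured TCP pose, the force, the opening and the grip force at its end, in the units of the state.
- robot.sense(): the state, without advancing time (a new reading comes with each control period).
- capture(name): name is "side" or "top"; returns a dict with "color" (400x640x3 uint8, red, green, blue), "z_map" (400x640 float32, mm along the optical axis (not along the pixel's ray), 0 where there is no reading), "fx", "fy", "cx", "cy" (pixels), "k1" (the pictures are not rectified: a ray, as slopes to the right and down, at radius r is drawn at 1 + k1 r^2 times it, then the intrinsics apply), "view" (4x4, takes a point from world to camera coordinates). Camera axes: x right, y up, looking along -z (the intrinsics and any distortion apply to the point x, -y, -z); pixel columns grow to the right and rows downward; lengths in mm; the calibration is good to about 2 mm. A picture is of the moment at which its call begins.
- job.hand_in(): hands the job in; it is judged then, once.
The state is a dict: "time_s": time; "joints": joint angles; "joint_velocities": joint speeds; "effort": joint torques, N m; "position": TCP position; "ee_rot": TCP orientation; "force": force on the tool from outside, world axes, zero at the start; "torque": the same for the moment, N m; "width": finger opening in mm; "grip_force": force on a finger pad.
Only numpy, scipy, OpenCV 4.12 (cv2) and the standard library are available. Lean on these libraries where they do the work, as an engineer would, in place of code of your own. Each camera call takes 0.05 s, during which the arm holds its last target. There are 200 camera calls.

## Working session

There is one attempt and no reset: what is moved stays moved. The work goes in short steps, Python scripts to look and compute and a tool call to move; the robot and the scene stay as the last step left them, time stands still between calls to the robot, and variables do not carry over. Pictures are saved under pics/ and viewed, at most 10 in all, crops included, and the job is handed in when it is done.

Besides the shell and the picture viewer there is one more tool, called after ">>>" as a command line: name --argument value ..., lists and objects as JSON in quotes. drive_tool: Moves the arm, as the interface text tells. Its arguments: {"type":"object","properties":{"moves":{"type":"array"},"grip_force":{"type":"number"}},"required":["moves"]}

```bash
mkdir -p pics; ls
python3 - <<'E'
from bench import robot,capture
import cv2,numpy as np
print(robot.sense())
for n in("top","side"):
    c=capture(n); cv2.imwrite(f"pics/{n}0.png",c["color"][:,:,::-1]); np.savez(f"{n}0.npz",**c)
    print(n,c["fx"],c["fy"],c["cx"],c["cy"],c["k1"],np.round(c["view"],3).tolist())
E
```

```text
pics
{'time_s': 0.0, 'joints': array([ 6.03724076e+01,  1.50981504e+01, -2.80234893e+00,  7.21591408e+01,
        8.72541472e-04,  8.11035166e+01]), 'joint_velocities': array([-0.08861596,  0.00196846, -0.05454403, -0.05829965, -0.06565869,
       -0.06392005]), 'effort': array([-1.63729499e-03, -6.37622023e+01,  3.84557998e+01,  1.36353125e-02,
       -1.23933642e-04, -6.09236523e-06]), 'position': array([185.73244178, 490.84107722, 303.44030806]), 'ee_rot': array([-1.79941212e+02, -1.00853820e-02,  1.59268885e+02]), 'force': array([ 0.08421179, -0.6483985 ,  0.8307045 ]), 'torque': array([ 0.06078237, -0.07097878, -0.03176543]), 'grip_force': 0.0, 'width': 85.31829170936535}
top 419.53229340856456 419.53229340856456 327.6148586289302 204.62957204348461 0.03398690082636748 [[-0.001, -1.0, -0.011, -18.294], [0.994, -0.002, 0.106, -563.599], [-0.106, -0.01, 0.994, -1633.11], [0.0, 0.0, 0.0, 1.0]]
side 381.28980999611736 381.28980999611736 323.7848522617092 196.26536017579267 -0.07376692328807823 [[0.995, -0.1, 0.022, -572.207], [0.028, 0.473, 0.881, -74.009], [-0.098, -0.875, 0.473, -1313.229], [0.0, 0.0, 0.0, 1.0]]
```

View pics/top0.png

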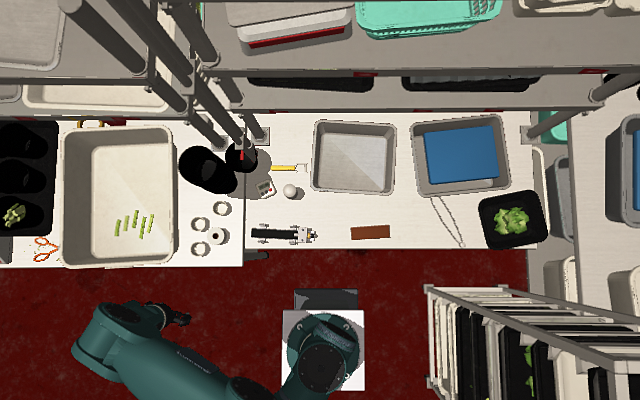

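View pics/side0.png

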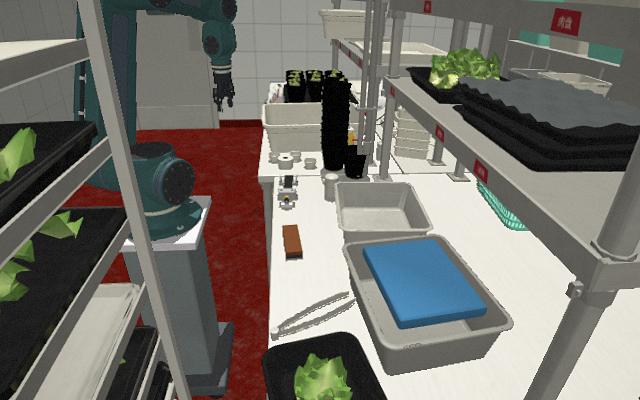

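The top view shows the stone at (370,232) and the holder from (250,234) to (318,234). In the side view the stone is at (292,241) and the holder at (288,190). I'll zoom in on both.

```bash
cat > h.py <<'E'
import numpy as np, cv2
def load(n): return dict(np.load(n+".npz"))
def K(c): return np.array([[c["fx"],0,c["cx"]],[0,c["fy"],c["cy"]],[0,0,1.]])
def D(c): return np.array([float(c["k1"]),0,0,0])
def rays(c,uv):
    s=cv2.undistortPointsIter(np.float64(uv).reshape(-1,1,2),K(c),D(c),None,None,(3,100,1e-10)).reshape(-1,2)
    d=np.c_[s[:,0],-s[:,1],-np.ones(len(s))]   # depth 1
    R=c["view"][:3,:3]; o=-R.T@c["view"][:3,3]
    return o,d@R
def plane(c,uv,z):
    o,d=rays(c,uv); return o+d*((z-o[2])/d[:,2])[:,None]
def depthpts(c,uv):
    uv=np.asarray(uv); o,d=rays(c,uv); z=c["z_map"][uv[:,1].astype(int),uv[:,0].astype(int)]
    return (o+d*z[:,None])[z>0]
def proj(c,P):
    P=np.atleast_2d(P)@c["view"][:3,:3].T+c["view"][:3,3]
    return cv2.projectPoints((P*[1,-1,-1]),np.zeros(3),np.zeros(3),K(c),D(c))[0].reshape(-1,2)
def crop(c,x0,y0,x1,y1,s,f):
    cv2.imwrite(f,cv2.resize(c["color"][y0:y1,x0:x1,::-1],None,fx=s,fy=s,interpolation=cv2.INTER_CUBIC))
def brown(c,box):
    x0,y0,x1,y1=box; m=np.zeros(c["z_map"].shape,np.uint8); h=cv2.cvtColor(c["color"],cv2.COLOR_RGB2HSV)
    k=(h[...,0]<20)&(h[...,1]>90)&(h[...,2]>40); m[y0:y1,x0:x1]=k[y0:y1,x0:x1]; return m
E
python3 - <<'E'
from h import *
t,s=load("top0"),load("side0")
crop(t,240,210,400,260,5,"pics/tc.png"); crop(s,265,165,325,265,6,"pics/sc.png")
for c,box in((t,(340,215,400,250)),(s,(275,215,310,265))):
    m=brown(c,box); v,u=np.nonzero(m); uv=np.c_[u,v].astype(float); r=cv2.minAreaRect(np.float32(uv)); print(len(u),r)
    P=depthpts(c,uv); print("depth med",np.median(P,0),np.percentile(P[:,2],[10,90]))
    for z in (0,25):
        Q=plane(c,uv,z)[:,:2]; print(z,cv2.minAreaRect(np.float32(Q)),Q.mean(0))
E
```

```text
539 ((369.5, 237.0), (59.0, 24.0), -0.0)
depth med [ 451.3594137  -186.91842271   24.31232864] [-3.10136744 29.83888128]
0 ((436.3827819824219, -185.52268981933594), (234.60377502441406, 95.59007263183594), 89.97447204589844) [ 449.92834148 -188.03960544]
25 ((435.6468505859375, -183.31381225585938), (231.1197967529297, 94.17053985595703), 89.97453308105469) [ 448.99132586 -185.79338908]
475 ((291.769287109375, 239.65386962890625), (30.7606143951416, 16.496618270874023), 82.87498474121094)
depth med [ 454.66694015 -202.73112897   25.02309793] [22.72900947 26.60661936]
0 ((454.8402404785156, -157.96905517578125), (50.92463302612305, 168.47486877441406), 3.952777624130249) [ 455.22000808 -163.27830886]
25 ((454.380615234375, -194.18099975585938), (49.10521697998047, 162.4556884765625), 3.952819585800171) [ 454.74675119 -199.30052548]
```

View pics/tc.png

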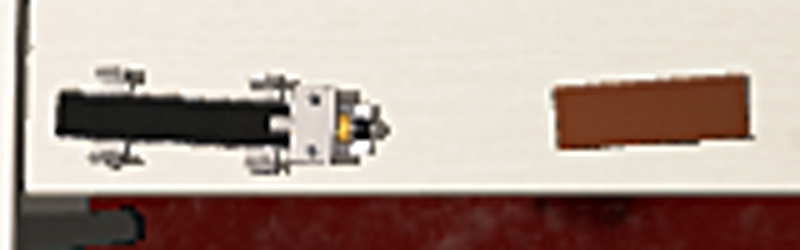

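View pics/sc.png

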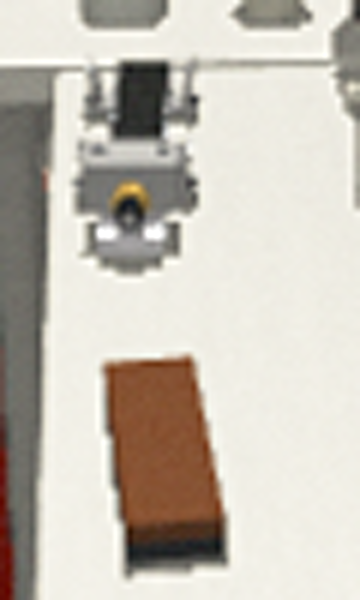

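The crops show the end block at image right, about (298–306, 228–242), so it is at the −y end. The bed runs left to about (251,233), with ears near x≈266 and x≈294. The stone's corners are near (351,228), (390,225), (390,237) and (352,240).

```bash
cat > fit.py <<'E'
from h import *
from scipy.optimize import minimize
S=8
def render(c,polys,box):
    x0,y0,x1,y1=box; m=np.zeros(((y1-y0)*S,(x1-x0)*S),np.uint8)
    for P in polys:
        p=(proj(c,P)-[x0-.5,y0-.5])*S-.5
        cv2.fillConvexPoly(m,np.int32(np.round(cv2.convexHull(np.float32(p)).reshape(-1,2)*16)),255,cv2.LINE_8,4)
    return cv2.resize(m,(x1-x0,y1-y0),interpolation=cv2.INTER_AREA)/255.
def T(p,L):
    a=np.radians(p[2]); L=np.float64(L); return np.c_[p[0]+np.cos(a)*L[:,0]-np.sin(a)*L[:,1],p[1]+np.sin(a)*L[:,0]+np.cos(a)*L[:,1],L[:,2]]
def box3(x0,x1,y0,y1,z0,z1): return [(x,y,z) for x in(x0,x1) for y in(y0,y1) for z in(z0,z1)]
def gray(c,box): x0,y0,x1,y1=box; return cv2.cvtColor(c["color"],cv2.COLOR_RGB2GRAY)[y0:y1,x0:x1].astype(float)
def fit(f,p0,d=(6,6,3)):
    best=None
    for k in range(3):
        sx=np.vstack([p0]+[np.array(p0)+np.eye(len(p0))[i]*d[i]/(k+1) for i in range(len(p0))])
        r=minimize(f,p0,method="Nelder-Mead",options=dict(initial_simplex=sx,xatol=.02,fatol=1e-5)); p0=r.x
    return r.x,r.fun
def sat(c,box):
    x0,y0,x1,y1=box; return cv2.cvtColor(c["color"],cv2.COLOR_RGB2HSV)[y0:y1,x0:x1,1].astype(float)
E
cat > m1.py <<'E'
from fit import *
t,s=load("top0"),load("side0")
bt,bs=(345,220,397,244),(276,218,308,266)
gt=np.clip((225-gray(t,bt))/(225-90),0,1); gs=np.clip((225-gray(s,bs))/(225-90),0,1)
st=lambda p:[T(p,box3(-25,25,-75,75,0,25))]
ft=lambda p:((render(t,st(p),bt)-gt)**2).mean(); fs=lambda p:((render(s,st(p),bs)-gs)**2).mean()
for n,f in(("top",ft),("side",fs),("both",lambda p:ft(p)+fs(p))): print("stone",n,fit(f,[453,-195,4]))
# height free: top-face brown
# holder: bed in top; block top by depth in both
for n,c,box in(("top",t,(285,215,325,255)),("side",s,(272,180,302,215))):
    u,v=np.meshgrid(np.arange(box[0],box[2]),np.arange(box[1],box[3])); P=depthpts(c,np.c_[u.ravel(),v.ravel()].astype(float))
    Q=P[(P[:,2]>48)&(P[:,2]<62)]; print(n,"block z",np.median(Q[:,2]),len(Q),cv2.minAreaRect(np.float32(Q[:,:2])))
for n,c,box in(("top",t,(250,225,290,243)),("side",s,(283,174,295,188))):
    g=gray(c,box); v,u=np.nonzero(g<50); P=depthpts(c,np.c_[u+box[0],v+box[1]].astype(float)); print(n,"bed",len(P),np.percentile(P,[5,50,95],axis=0).round(1).tolist())
    print(cv2.minAreaRect(np.float32(plane(c,np.c_[u+box[0],v+box[1]].astype(float),20)[:,:2])))
np.set_printoptions(linewidth=250)
print(gray(t,(248,222,322,246)).astype(int))
E
python3 m1.py
```

```text
stone top (array([ 455.39442479, -186.82979589,    3.59977292]), np.float64(0.005132056649261571))
stone side (array([ 454.83084881, -188.65889106,    3.65483089]), np.float64(0.004588271066011331))
stone both (array([ 455.10614224, -187.67808214,    3.63848192]), np.float64(0.01183676343786371))
top block z 54.645605609729046 135 ((444.81341552734375, 79.94444274902344), (58.44669723510742, 31.68756103515625), 0.20523585379123688)
side block z 54.307517692509634 102 ((442.5663146972656, 77.34396362304688), (38.07976531982422, 59.39203643798828), 85.8343734741211)
top bed 315 [[436.2, 140.3, 13.8], [448.6, 208.6, 20.3], [464.3, 276.3, 27.5]]
((446.5347595214844, 208.16110229492188), (151.4100799560547, 62.087379455566406), 75.89021301269531)
side bed 67 [[439.1, 179.3, 17.1], [451.7, 222.4, 20.5], [464.4, 271.2, 22.2]]
((451.746337890625, 224.72413635253906), (92.96011352539062, 28.297775268554688), 85.75450134277344)
[[235 235 236 ... 232 233 233]
 [236 237 237 ... 232 232 232]
 [235 237 236 ... 230 230 230]
 ...
 [237 236 236 ... 233 233 233]
 [238 237 237 ... 232 233 232]
 [237 237 236 ... 231 231 232]]
```

```bash
cat > m2.py <<'E'
from fit import *
t,s=load("top0"),load("side0")
# bed in top view: dark mask, rows limited per column away from ears: columns 270-290 & 253-262
b=(253,222,292,246); g=np.clip((215-gray(t,b))/(215-30),0,1)
W=np.zeros(g.shape); W[:,0:9]=1; W[:,20:37]=1
bed=lambda p:[T([p[0],0,p[1]],[(-20,60,20),(20,60,20),(20,400,20),(-20,400,20),(-20,60,5),(20,60,5),(20,400,5),(-20,400,5)])]
f=lambda p:(W*(render(t,bed(p),b)-g)**2).sum()/W.sum()
print("bed x at world y=0, yaw:",fit(f,[440,-3],(8,3)))
# edge rows per column -> line in world at z=20
for z in (20,):
  L=[]
  for u in list(range(253,262))+list(range(270,290)):
    col=gray(t,(u,222,u+1,246))[:,0]; d=col<125; i=np.nonzero(d)[0]
    if len(i)<5: continue
    a,e=i[0],i[-1]
    up=221+a+(col[a-1]-125)/(col[a-1]-col[a]); lo=222+e+(125-col[e])/(col[e+1]-col[e])
    P=plane(t,[[u,up],[u,lo]],z); L.append([P[:,1].mean(),P[0,0],P[1,0]])
  L=np.array(L); print(L.round(1)[::4].tolist()); print("hi",np.polyfit(L[:,0]-200,L[:,1],1),"lo",np.polyfit(L[:,0]-200,L[:,2],1))
# side view edges
L=[]
for v in range(177,186):
    r=gray(s,(274,v,306,v+1))[0]; d=r<110; i=np.nonzero(d)[0]; print(v,r[4:-8].astype(int).tolist())
# block columns in top
print("top rows"); 
for v in range(226,244,2): print(v,gray(t,(288,v,322,v+1))[0].astype(int).tolist())
E
python3 m2.py
```

```text
bed x at world y=0, yaw: (array([439.63891506,  -2.98806262]), np.float64(0.029112611593673978))
[[276.6, 473.4, 437.7], [260.7, 470.1, 435.0], [244.8, 488.1, 415.4], [197.3, 469.2, 433.6], [181.4, 466.0, 431.0], [165.5, 465.5, 430.2], [149.7, 466.2, 427.6], [133.8, 465.7, 428.4]]
hi [8.16536059e-02 4.69636493e+02] lo [5.32858312e-03 4.29957521e+02]
177 [247, 188, 130, 164, 232, 230, 154, 68, 44, 47, 43, 46, 47, 44, 44, 176, 239, 217, 144, 206]
178 [240, 206, 145, 154, 228, 240, 149, 44, 44, 46, 42, 43, 46, 45, 53, 177, 238, 207, 148, 227]
179 [240, 215, 142, 113, 225, 223, 119, 43, 50, 53, 49, 44, 46, 47, 56, 166, 236, 185, 141, 228]
180 [239, 195, 127, 112, 208, 200, 107, 41, 45, 51, 44, 42, 44, 43, 70, 127, 217, 174, 131, 196]
181 [227, 128, 94, 94, 179, 193, 113, 40, 47, 49, 48, 50, 50, 41, 99, 161, 197, 143, 91, 56]
182 [230, 148, 103, 133, 178, 186, 107, 41, 47, 44, 50, 50, 48, 41, 115, 155, 185, 139, 109, 96]
183 [220, 151, 116, 118, 119, 129, 84, 45, 48, 45, 47, 50, 45, 40, 142, 136, 120, 113, 119, 122]
184 [197, 123, 103, 103, 106, 163, 112, 43, 46, 43, 45, 49, 44, 43, 90, 1
[... 905 characters left out ...]
0, 1, 24, 53, 100, 126, 249, 240, 234, 233, 234]
236 [30, 28, 28, 28, 29, 20, 76, 67, 80, 76, 216, 216, 215, 217, 215, 213, 213, 213, 198, 140, 212, 144, 91, 28, 16, 16, 122, 107, 95, 76, 237, 236, 233, 232]
238 [10, 8, 8, 6, 6, 4, 6, 7, 1, 3, 254, 221, 219, 223, 223, 218, 213, 218, 147, 82, 97, 88, 119, 255, 255, 255, 125, 242, 241, 239, 234, 232, 232, 233]
240 [252, 223, 229, 231, 220, 228, 227, 112, 252, 192, 232, 221, 226, 165, 70, 166, 215, 222, 130, 87, 118, 113, 250, 240, 250, 190, 78, 237, 237, 235, 234, 233, 232, 232]
242 [227, 131, 130, 157, 150, 129, 159, 68, 133, 107, 123, 139, 142, 157, 160, 156, 155, 226, 58, 82, 92, 92, 84, 73, 242, 240, 237, 235, 234, 234, 233, 233, 232, 232]
```

```bash
cat > m3.py <<'E'
from fit import *
t,s=load("top0"),load("side0")
print("face,back:",plane(t,[[297.5,235],[306.2,235]],55).round(1).tolist(), "bed end", )
# block top from side view: rows profile across columns 281..294
for v in range(182,206): print(v,gray(s,(278,v,300,v+1))[0].astype(int).tolist())
a=-2.99
for y0 in(164,166,168,170):
    p=[439.64+.0522*y0,y0,a]
    print(y0,"side block top corners",proj(s,T(p,[(-30,-70,55),(30,-70,55),(30,-104,55),(-30,-104,55)])).round(1).tolist(),"bed",proj(s,T(p,[(-20,60,20),(20,60,20),(-20,0,20),(20,0,20)])).round(1).tolist())
    print("top",proj(t,T(p,[(0,119,20),(0,146,10),(28,-33,37),(28,-57,37),(28,88,37),(28,64,37)])).round(1).tolist())
E
python3 m3.py
```

```text
face,back: [[442.8, 97.3, 55.0], [442.7, 63.5, 55.0]] bed end
182 [230, 148, 103, 133, 178, 186, 107, 41, 47, 44, 50, 50, 48, 41, 115, 155, 185, 139, 109, 96, 228, 240]
183 [220, 151, 116, 118, 119, 129, 84, 45, 48, 45, 47, 50, 45, 40, 142, 136, 120, 113, 119, 122, 231, 239]
184 [197, 123, 103, 103, 106, 163, 112, 43, 46, 43, 45, 49, 44, 43, 90, 105, 106, 105, 107, 97, 224, 239]
185 [245, 175, 145, 161, 150, 117, 63, 39, 50, 51, 45, 52, 45, 43, 134, 162, 160, 164, 125, 143, 226, 237]
186 [240, 194, 228, 246, 231, 134, 44, 49, 47, 46, 46, 42, 37, 32, 168, 240, 246, 245, 191, 226, 240, 236]
187 [234, 238, 240, 239, 236, 152, 67, 64, 67, 67, 60, 65, 65, 64, 197, 237, 239, 236, 234, 237, 237, 236]
188 [185, 202, 216, 209, 221, 173, 144, 146, 146, 148, 146, 150, 147, 134, 156, 219, 225, 216, 223, 234, 235, 237]
189 [148, 182, 159, 134, 179, 204, 210, 209, 208, 207, 210, 207, 208, 163, 157, 193, 171, 152, 236, 241, 236, 236]
190 [180, 191, 149, 127, 157, 194, 206, 203, 204, 205, 204, 205, 209, 146, 124, 189, 183, 144, 225, 240, 237, 235]
191 [178, 194, 201, 204, 203, 201, 202, 202, 199, 19
[... 1995 characters left out ...]
91.9]] bed [[283.0, 180.7], [292.9, 180.7], [282.3, 187.5], [292.6, 187.4]]
top [[250.9, 232.4], [244.6, 232.2], [289.2, 227.1], [295.3, 227.4], [258.5, 225.5], [264.6, 225.8]]
168 side block top corners [[278.5, 187.4], [294.7, 187.3], [294.5, 191.6], [278.0, 191.6]] bed [[283.1, 180.5], [292.9, 180.5], [282.4, 187.2], [292.6, 187.2]]
top [[250.4, 232.4], [244.1, 232.2], [288.7, 227.0], [294.8, 227.4], [257.9, 225.5], [264.0, 225.8]]
170 side block top corners [[278.5, 187.1], [294.7, 187.1], [294.5, 191.3], [278.0, 191.4]] bed [[283.1, 180.3], [293.0, 180.3], [282.4, 187.0], [292.6, 187.0]]
top [[249.9, 232.4], [243.6, 232.2], [288.2, 227.0], [294.3, 227.3], [257.4, 225.5], [263.5, 225.8]]
```

Stone: (455.1, −187.7), yaw 3.64°. Top and side fits agree to within 2 mm, and its top reads 24–25 mm high. Holder: origin about (448.3, 166), yaw −3.0°, with the bed at 20 mm, the block at 54.5 mm and a 60×34 footprint, all as given. First I rotate the tool, then travel over the stone.

>>> drive_tool --moves '[{"slide":[0,0,0],"dr":[0,0,0.995],"grip":1},{"slide":[0,0,0],"dr":[0,0,0.995],"grip":1},{"slide":[0,0,0],"dr":[0,0,0.995],"grip":1},{"slide":[0,0,0],"dr":[0,0,0.995],"grip":1},{"slide":[0,0,0],"dr":[0,0,0.995],"grip":1},{"slide":[0,0,0],"dr":[0,0,0.995],"grip":1},{"slide":[0,0,0],"dr":[0,0,0.995],"grip":1},{"slide":[0,0,0],"dr":[0,0,0.995],"grip":1},{"slide":[0,0,0],"dr":[0,0,0.995],"grip":1},{"slide":[0,0,0],"dr":[0,0,0.995],"grip":1},{"slide":[0,0,0],"dr":[0,0,0.995],"grip":1}]' --grip_force 70

```text
time_s: 1.02
position: [185.8, 490.9, 303.6]
ee_rot: [-180.0, 0.0, 93.3]
force: [-0.1, 0.1, -0.6]
width: 85.8
grip_force: 0.0
```

>>> drive_tool --moves '[{"slide":[-0.99,0.32,0],"dr":[0,0,0],"grip":1},{"slide":[-0.99,0.32,0],"dr":[0,0,0],"grip":1},{"slide":[-0.99,0.32,0],"dr":[0,0,0],"grip":1},{"slide":[-0.99,0.32,0],"dr":[0,0,0],"grip":1},{"slide":[-0.99,0.32,0],"dr":[0,0,0],"grip":1},{"slide":[-0.99,0.32,0],"dr":[0,0,0],"grip":1},{"slide":[-0.99,0.32,0],"dr":[0,0,0],"grip":1},{"slide":[-0.99,0.32,0],"dr":[0,0,0],"grip":1},{"slide":[-0.99,0.32,0],"dr":[0,0,0],"grip":1},{"slide":[-0.99,0.32,0],"dr":[0,0,0],"grip":1},{"slide":[-0.99,0.32,0],"dr":[0,0,0],"grip":1},{"slide":[-0.99,0.32,0],"dr":[0,0,0],"grip":1}]'

```text
time_s: 2.02
position: [300.3, 199.4, 303.8]
ee_rot: [-180.0, 0.0, 93.6]
force: [1.4, 1.0, -0.1]
width: 85.7
grip_force: 0.0
```

>>> drive_tool --moves '[{"slide":[-0.99,0.32,0],"dr":[0,0,0],"grip":1},{"slide":[-0.99,0.32,0],"dr":[0,0,0],"grip":1},{"slide":[-0.99,0.32,0],"dr":[0,0,0],"grip":1},{"slide":[-0.99,0.32,0],"dr":[0,0,0],"grip":1},{"slide":[-0.99,0.32,0],"dr":[0,0,0],"grip":1},{"slide":[-0.99,0.32,0],"dr":[0,0,0],"grip":1},{"slide":[-0.99,0.32,0],"dr":[0,0,0],"grip":1},{"slide":[-0.99,0.32,0],"dr":[0,0,0],"grip":1},{"slide":[-0.99,0.32,0],"dr":[0,0,0],"grip":1},{"slide":[-0.99,0.32,0],"dr":[0,0,0],"grip":1},{"slide":[-0.99,0.32,0],"dr":[0,0,0],"grip":1},{"slide":[-0.99,0.32,0],"dr":[0,0,0],"grip":1}]'

```text
time_s: 3.02
position: [414.9, -91.1, 303.7]
ee_rot: [-180.0, -0.0, 93.6]
force: [0.6, -0.2, -1.3]
width: 85.4
grip_force: 0.0
```

>>> drive_tool --moves '[{"slide":[-0.99,0.34,0],"dr":[0,0,0],"grip":1},{"slide":[-0.99,0.34,0],"dr":[0,0,0],"grip":1},{"slide":[-0.99,0.34,0],"dr":[0,0,0],"grip":1},{"slide":[-0.99,0.34,0],"dr":[0,0,0],"grip":1},{"slide":[0,0,1],"dr":[0,0,0],"grip":1},{"slide":[0,0,1],"dr":[0,0,0],"grip":1},{"slide":[0,0,1],"dr":[0,0,0],"grip":1},{"slide":[0,0,1],"dr":[0,0,0],"grip":1},{"slide":[0,0,1],"dr":[0,0,0],"grip":1},{"slide":[0,0,1],"dr":[0,0,0],"grip":1},{"slide":[0,0,0.8],"dr":[0,0,0],"grip":1},{"slide":[0,0,0],"dr":[0,0,0],"grip":1}]'

```text
time_s: 4.02
position: [453.3, -185.5, 130.7]
ee_rot: [-179.7, -0.2, 93.6]
force: [-0.7, 0.7, -1.3]
width: 85.5
grip_force: 0.0
```

Run:
```python
from bench import robot,capture
from h import *
s=capture("side"); np.savez("side1.npz",**s); crop(s,255,160,335,270,5,"pics/s1.png"); st=robot.sense(); print(st["position"],st["ee_rot"])
```

```text
[ 453.99839133 -185.87625624  132.67800077] [-1.79832260e+02 -1.18397026e-01  9.36010668e+01]
```

View pics/s1.png

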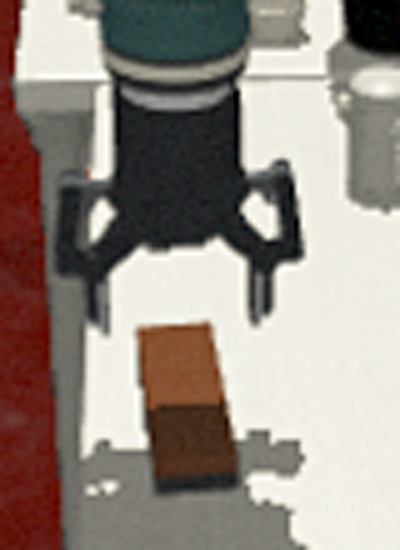

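The fingers straddle the stone: tips at crop (98,325) and (260,320), stone between x=140 and 235. I'll descend and close.

>>> drive_tool --moves '[{"slide":[-0.07,0.04,0.8],"dr":[0,0,0],"grip":1},{"slide":[0,0,0.7],"dr":[0,0,0],"grip":1},{"slide":[0,0,0.5],"dr":[0,0,0],"grip":1},{"slide":[0,0,0.3],"dr":[0,0,0],"grip":1},{"slide":[0,0,0],"dr":[0,0,0],"grip":0.8},{"slide":[0,0,0],"dr":[0,0,0],"grip":0.7},{"slide":[0,0,0],"dr":[0,0,0],"grip":0.65}]' --grip_force 70

```text
time_s: 4.65
position: [456.6, -188.4, 77.5]
ee_rot: [179.9, 0.0, 93.6]
force: [-0.3, -0.2, 0.0]
width: 55.7
grip_force: 0.0
```

>>> drive_tool --moves '[{"slide":[0,0,0],"dr":[0,0,0],"grip":0.6},{"slide":[0,0,0],"dr":[0,0,0],"grip":0.4},{"slide":[0,0,0],"dr":[0,0,0],"grip":0.2},{"slide":[0,0,0],"dr":[0,0,0],"grip":0.2},{"slide":[0,0,0],"dr":[0,0,0],"grip":0.2},{"slide":[0,0,0],"dr":[0,0,0],"grip":0.2}]'

```text
time_s: 5.15
position: [456.1, -188.3, 77.6]
ee_rot: [180.0, 0.1, 93.6]
force: [-5.8, 1.4, 15.8]
width: 48.2
grip_force: 71.5
```

>>> drive_tool --moves '[{"slide":[0,0,-0.3],"dr":[0,0,0],"grip":0.2},{"slide":[0,0,-0.7],"dr":[0,0,0],"grip":0.2},{"slide":[0,0,-1],"dr":[0,0,0],"grip":0.2},{"slide":[0,0,-1],"dr":[0,0,0],"grip":0.2},{"slide":[0,0,-0.6],"dr":[0,0,0.4],"grip":0.2},{"slide":[0,0,0],"dr":[0,0,0.4],"grip":0.2},{"slide":[0,0,0],"dr":[0,0,0.3],"grip":0.2},{"slide":[0,0,0],"dr":[0,0,0],"grip":0.2}]'

```text
time_s: 5.82
position: [456.0, -188.1, 167.2]
ee_rot: [180.0, 0.0, 86.9]
force: [0.3, -0.0, -4.5]
width: 48.6
grip_force: 75.0
```

>>> drive_tool --moves '[{"slide":[0.4,0,0],"dr":[0,0,0],"grip":0.2},{"slide":[0.8,0,0],"dr":[0,0,0],"grip":0.2},{"slide":[0.9,-0.1,0],"dr":[0,0,0],"grip":0.2},{"slide":[0.9,-0.1,0],"dr":[0,0,0],"grip":0.2},{"slide":[0.9,-0.1,0],"dr":[0,0,0],"grip":0.2},{"slide":[0.9,-0.1,0],"dr":[0,0,0],"grip":0.2},{"slide":[0.9,-0.1,0],"dr":[0,0,0],"grip":0.2},{"slide":[0.9,-0.1,0],"dr":[0,0,0],"grip":0.2},{"slide":[0.9,-0.1,0],"dr":[0,0,0],"grip":0.2},{"slide":[0.9,-0.1,0],"dr":[0,0,0],"grip":0.2},{"slide":[0.9,-0.1,0],"dr":[0,0,0],"grip":0.2},{"slide":[0.9,-0.1,0],"dr":[0,0,0],"grip":0.2}]'

```text
time_s: 6.82
position: [443.7, 69.5, 166.4]
ee_rot: [-180.0, -0.0, 87.1]
force: [-0.2, 0.8, -4.1]
width: 48.4
grip_force: 75.0
```

>>> drive_tool --moves '[{"slide":[0.9,-0.05,0],"dr":[0,0,0],"grip":0.2},{"slide":[0.9,0,0],"dr":[0,0,0],"grip":0.2},{"slide":[0.9,0,0],"dr":[0,0,0],"grip":0.2},{"slide":[0.9,0,0],"dr":[0,0,0],"grip":0.2},{"slide":[0.8,0,0],"dr":[0,0,0],"grip":0.2},{"slide":[0.6,0,0],"dr":[0,0,0],"grip":0.2},{"slide":[0.3,0,0],"dr":[0,0,0],"grip":0.2},{"slide":[0,0,0],"dr":[0,0,0],"grip":0.2},{"slide":[0,0,0],"dr":[0,0,0],"grip":0.2},{"slide":[0,0,0],"dr":[0,0,0],"grip":0.2}]'

```text
time_s: 7.65
position: [449.8, 199.7, 166.3]
ee_rot: [-180.0, 0.0, 87.0]
force: [0.9, -0.1, -4.2]
width: 48.0
grip_force: 75.0
```

Run:
```python
from bench import robot,capture
from h import *
st=robot.sense(); print(st["position"],st["ee_rot"],st["force"],st["width"])
s=capture("side"); np.savez("side2.npz",**s); t=capture("top"); np.savez("top2.npz",**t)
a=cv2.resize(s["color"][150:225,255:325,::-1],None,fx=6,fy=6,interpolation=cv2.INTER_CUBIC)
b=cv2.resize(t["color"][205:260,240:325,::-1],None,fx=4,fy=4,interpolation=cv2.INTER_CUBIC)
o=np.zeros((450,760,3),np.uint8); o[:450,:420]=a; o[:220,420:760]=b; cv2.imwrite("pics/p2.png",o)
```

```text
[449.82403683 199.66462445 166.32684426] [-1.79977182e+02  1.91032455e-02  8.69955011e+01] [ 0.87288675 -0.10463445 -4.200627  ] 48.03995069766804
```

View pics/p2.png

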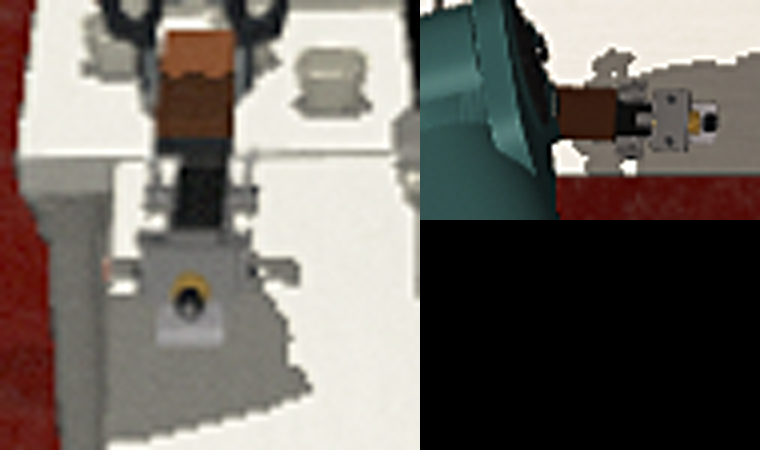

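The stone is held level above the bed. In the side view its end spans x≈281–294 with the bottom edge at row ≈176. In the top view the end is at column ≈289, rows 227–240. I'll fit that numerically.

```bash
cat > m4.py <<'E'
from fit import *
t,s=load("top2"),load("side2")
zb=88.7
# side: fit x,y,yaw using sat/brown; use lateral edges of end face rows, and top view lateral + end edge
def edges(c,box,ax):
    x0,y0,x1,y1=box; hsv=cv2.cvtColor(c["color"],cv2.COLOR_RGB2HSV)[y0:y1,x0:x1].astype(int)
    return hsv
h=edges(t,(278,222,294,246),0); print("top H col 284",h[:,6,0].tolist(),h[:,6,1].tolist(),h[:,6,2].tolist())
print("rows 230,236 sat",h[8,:,1].tolist(),h[14,:,1].tolist(),h[8,:,2].tolist())
p=[449.8,200.3,-3]
C=T(p,[(-25,-75,zb+25),(25,-75,zb+25),(-25,-20,zb+25),(25,-20,zb+25),(-25,-75,zb),(25,-75,zb)])
print("top pred",proj(t,C).round(1).tolist()); print("side pred",proj(s,C).round(1).tolist())
for v in (158,162,166,170,174): print(v,gray(s,(276,v,300,v+1))[0].astype(int).tolist(),sat(s,(276,v,300,v+1))[0].astype(int).tolist())
print([gray(s,(287,v,288,v+1))[0,0].astype(int) for v in range(150,185)])
E
python3 m4.py
```

```text
top H col 284 [17, 16, 19, 20, 16, 9, 10, 9, 9, 10, 10, 9, 10, 10, 9, 11, 10, 9, 19, 17, 16, 16, 16, 16] [38, 36, 38, 32, 50, 152, 200, 179, 175, 179, 179, 173, 181, 178, 176, 181, 188, 224, 26, 35, 35, 36, 37, 37] [107, 134, 113, 119, 107, 57, 51, 54, 54, 54, 54, 56, 55, 56, 55, 55, 53, 49, 77, 118, 124, 119, 118, 118]
rows 230,236 sat [179, 179, 184, 179, 179, 179, 175, 175, 179, 173, 192, 15, 9, 18, 17, 15] [173, 182, 178, 178, 178, 178, 176, 178, 179, 186, 163, 20, 17, 34, 17, 26] [54, 54, 54, 54, 54, 54, 54, 54, 54, 56, 53, 17, 30, 58, 59, 52]
top pred [[288.3, 240.4], [289.1, 227.0], [273.6, 239.6], [274.4, 226.2], [289.0, 240.5], [289.8, 227.3]]
side pred [[279.7, 169.9], [293.2, 169.9], [280.4, 164.0], [293.5, 164.0], [279.9, 176.0], [293.3, 176.0]]
158 [151, 116, 60, 69, 81, 138, 122, 95, 92, 97, 99, 95, 94, 96, 92, 92, 96, 79, 97, 95, 45, 102, 136, 127] [28, 26, 13, 25, 18, 42, 98, 161, 161, 154, 149, 158, 162, 153, 168, 161, 158, 165, 23, 18, 26, 20, 29, 33]
162 [119, 110, 62, 85, 104, 71, 40, 80, 93, 63, 42, 46, 42, 80, 94, 90, 63, 33, 91, 93, 44, 107, 148, 232] [23, 20, 
[... 541 characters left out ...]
 [242, 242, 244, 239, 153, 47, 36, 29, 34, 34, 36, 39, 38, 37, 39, 40, 30, 67, 216, 238, 224, 210, 226, 230] [11, 11, 10, 11, 15, 11, 28, 17, 14, 62, 37, 13, 0, 20, 19, 12, 23, 11, 21, 12, 17, 20, 13, 13]
[np.int64(155), np.int64(148), np.int64(179), np.int64(245), np.int64(238), np.int64(80), np.int64(93), np.int64(92), np.int64(95), np.int64(92), np.int64(97), np.int64(95), np.int64(46), np.int64(47), np.int64(49), np.int64(54), np.int64(50), np.int64(49), np.int64(48), np.int64(48), np.int64(57), np.int64(58), np.int64(54), np.int64(39), np.int64(39), np.int64(35), np.int64(46), np.int64(44), np.int64(22), np.int64(22), np.int64(30), np.int64(23), np.int64(28), np.int64(28), np.int64(26)]
```

Top and side both put the held stone about 1.4 mm to +x of the kinematic prediction, so I'll correct by that and lower.

>>> drive_tool --moves '[{"slide":[0.02,-0.055,0.3],"dr":[0,0,0],"grip":0.2},{"slide":[0,0,0.6],"dr":[0,0,0],"grip":0.2},{"slide":[0,0,0.6],"dr":[0,0,0],"grip":0.2},{"slide":[0,0,0.4],"dr":[0,0,0],"grip":0.2},{"slide":[0,0,0.15],"dr":[0,0,0],"grip":0.2},{"slide":[0,0,0.1],"dr":[0,0,0],"grip":0.2},{"slide":[0,0,0.1],"dr":[0,0,0],"grip":0.2},{"slide":[0,0,0.1],"dr":[0,0,0],"grip":0.2},{"slide":[0,0,0],"dr":[0,0,0],"grip":0.2}]'

```text
time_s: 8.5
position: [448.8, 200.8, 107.6]
ee_rot: [180.0, -0.0, 87.0]
force: [-0.3, 0.4, -4.7]
width: 48.6
grip_force: 74.8
```

Run:
```python
from bench import robot,capture
from h import *
st=robot.sense(); print(st["position"],st["ee_rot"],st["force"],st["torque"],st["width"])
s=capture("side"); np.savez("side3.npz",**s); t=capture("top"); np.savez("top3.npz",**t)
a=cv2.resize(s["color"][150:215,260:320,::-1],None,fx=7,fy=7,interpolation=cv2.INTER_CUBIC)
b=cv2.resize(t["color"][215:255,270:320,::-1],None,fx=7,fy=7,interpolation=cv2.INTER_CUBIC)
o=np.zeros((455,770,3),np.uint8); o[:,:420]=a; o[:280,420:]=b; cv2.imwrite("pics/p3.png",o)
```

```text
[448.81175998 200.78348217 107.58886109] [ 1.79986671e+02 -4.82443891e-03  8.69958297e+01] [-0.27469694  0.44769163 -4.66814015] [-0.00187022  0.03381034 -0.05253929] 48.61776781707194
```

View pics/p3.png

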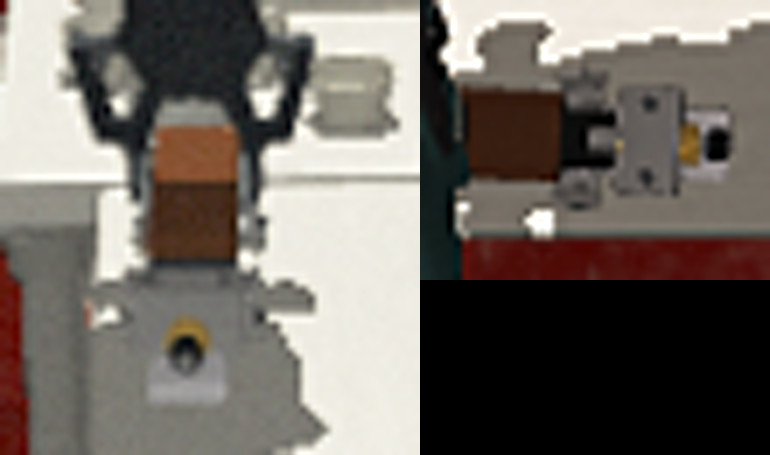

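In the top crop the stone (rows 90–180) is centred between the near ears (rows 88 and 188, further right). It sits low between them with no contact force, so I'll lower to the bed.

>>> drive_tool --moves '[{"slide":[0,0,0.1],"dr":[0,0,0],"grip":0.2},{"slide":[0,0,0.1],"dr":[0,0,0],"grip":0.2},{"slide":[0,0,0.08],"dr":[0,0,0],"grip":0.2},{"slide":[0,0,0.04],"dr":[0,0,0],"grip":0.2},{"slide":[0,0,0],"dr":[0,0,0],"grip":0.2}]'

```text
time_s: 9.02
position: [448.6, 200.8, 99.3]
ee_rot: [-180.0, 0.0, 87.0]
force: [-0.5, -0.4, -3.7]
width: 48.4
grip_force: 74.8
```

>>> drive_tool --moves '[{"slide":[0,0,0.04],"dr":[0,0,0],"grip":0.2},{"slide":[0,0,0],"dr":[0,0,0],"grip":0.2}]'

```text
time_s: 9.18
position: [448.7, 200.8, 98.5]
ee_rot: [-180.0, 0.0, 87.0]
force: [-1.2, -0.2, -4.0]
width: 48.1
grip_force: 74.8
```

>>> drive_tool --moves '[{"slide":[0,0,0.03],"dr":[0,0,0],"grip":0.2},{"slide":[0,0,0],"dr":[0,0,0],"grip":0.2}]'

```text
time_s: 9.35
position: [448.7, 200.8, 97.8]
ee_rot: [180.0, -0.0, 87.0]
force: [0.3, -0.1, -4.7]
width: 48.3
grip_force: 74.8
```

>>> drive_tool --moves '[{"slide":[0,0,0.03],"dr":[0,0,0],"grip":0.2},{"slide":[0,0,0],"dr":[0,0,0],"grip":0.2}]'

```text
time_s: 9.52
position: [448.7, 200.8, 97.6]
ee_rot: [180.0, -0.0, 87.0]
force: [-3.6, -1.5, 7.9]
width: 48.4
grip_force: 76.2
```

>>> drive_tool --moves '[{"slide":[0,0,0.02],"dr":[0,0,0],"grip":0.2},{"slide":[0,0,0],"dr":[0,0,0],"grip":0.2}]'

```text
time_s: 9.68
position: [448.7, 200.8, 97.6]
ee_rot: [180.0, -0.0, 87.0]
force: [-6.1, -1.7, 18.9]
width: 48.3
grip_force: 77.5
```

Contact with the bed came at TCP z=97.6, exactly as expected. I'll ease the downforce and slide toward the stop.

>>> drive_tool --moves '[{"slide":[0,0,-0.025],"dr":[0,0,0],"grip":0.2},{"slide":[-0.05,0,0],"dr":[0,0,0],"grip":0.2},{"slide":[-0.1,0,0],"dr":[0,0,0],"grip":0.2},{"slide":[-0.1,0,0],"dr":[0,0,0],"grip":0.2},{"slide":[-0.05,0,0],"dr":[0,0,0],"grip":0.2},{"slide":[0,0,0],"dr":[0,0,0],"grip":0.2}]'

```text
time_s: 10.18
position: [448.9, 193.4, 97.6]
ee_rot: [179.9, -0.1, 87.0]
force: [0.6, 3.7, 6.2]
width: 48.6
grip_force: 76.1
```

>>> drive_tool --moves '[{"slide":[-0.1,0,0],"dr":[0,0,0],"grip":0.2},{"slide":[-0.1,0,0],"dr":[0,0,0],"grip":0.2},{"slide":[-0.1,0,0],"dr":[0,0,0],"grip":0.2},{"slide":[-0.1,0,0],"dr":[0,0,0],"grip":0.2},{"slide":[-0.05,0,0],"dr":[0,0,0],"grip":0.2},{"slide":[0,0,0],"dr":[0,0,0],"grip":0.2}]'

```text
time_s: 10.68
position: [448.3, 182.6, 97.6]
ee_rot: [179.9, -0.1, 87.0]
force: [-0.0, 8.1, 5.0]
width: 48.1
grip_force: 76.0
```

>>> drive_tool --moves '[{"slide":[-0.1,0,0],"dr":[0,0,0],"grip":0.2},{"slide":[-0.1,0,0],"dr":[0,0,0],"grip":0.2},{"slide":[-0.04,0,0],"dr":[0,0,0],"grip":0.2},{"slide":[0,0,0],"dr":[0,0,0],"grip":0.2}]'

```text
time_s: 11.02
position: [448.0, 176.7, 97.6]
ee_rot: [179.9, -0.2, 87.0]
force: [-0.7, 9.3, 4.3]
width: 48.7
grip_force: 75.9
```

>>> drive_tool --moves '[{"slide":[-0.04,0,0],"dr":[0,0,0],"grip":0.2},{"slide":[-0.04,0,0],"dr":[0,0,0],"grip":0.2},{"slide":[0,0,0],"dr":[0,0,0],"grip":0.2}]'

```text
time_s: 11.27
position: [447.9, 174.9, 97.6]
ee_rot: [179.9, -0.2, 87.0]
force: [0.3, 11.6, 3.8]
width: 48.6
grip_force: 75.9
```

>>> drive_tool --moves '[{"slide":[-0.04,0,0],"dr":[0,0,0],"grip":0.2},{"slide":[0,0,0],"dr":[0,0,0],"grip":0.2}]'

```text
time_s: 11.43
position: [447.9, 174.0, 97.6]
ee_rot: [179.9, -0.2, 87.0]
force: [-0.5, 12.4, 4.3]
width: 48.8
grip_force: 75.9
```

>>> drive_tool --moves '[{"slide":[-0.03,0,0],"dr":[0,0,0],"grip":0.2},{"slide":[0,0,0],"dr":[0,0,0],"grip":0.2}]'

```text
time_s: 11.6
position: [447.8, 173.3, 97.6]
ee_rot: [179.9, -0.2, 87.0]
force: [0.7, 12.9, 4.1]
width: 48.6
grip_force: 75.9
```

>>> drive_tool --moves '[{"slide":[-0.02,0,0],"dr":[0,0,0],"grip":0.2},{"slide":[0,0,0],"dr":[0,0,0],"grip":0.2}]'

```text
time_s: 11.77
position: [447.9, 172.8, 97.6]
ee_rot: [179.9, -0.2, 87.0]
force: [0.9, 12.5, 3.8]
width: 48.5
grip_force: 75.9
```

>>> drive_tool --moves '[{"slide":[-0.02,0,0],"dr":[0,0,0],"grip":0.2},{"slide":[0,0,0],"dr":[0,0,0],"grip":0.2}]'

```text
time_s: 11.93
position: [447.8, 172.3, 97.6]
ee_rot: [179.9, -0.2, 87.0]
force: [0.0, 13.0, 3.9]
width: 48.2
grip_force: 75.9
```

>>> drive_tool --moves '[{"slide":[-0.02,0,0],"dr":[0,0,0],"grip":0.2},{"slide":[0,0,0],"dr":[0,0,0],"grip":0.2}]'

```text
time_s: 12.1
position: [447.8, 171.8, 97.6]
ee_rot: [179.9, -0.2, 87.0]
force: [0.8, 13.3, 4.0]
width: 48.6
grip_force: 75.9
```

>>> drive_tool --moves '[{"slide":[-0.02,0,0],"dr":[0,0,0],"grip":0.2},{"slide":[0,0,0],"dr":[0,0,0],"grip":0.2}]'

```text
time_s: 12.27
position: [447.8, 171.3, 97.6]
ee_rot: [179.9, -0.2, 87.0]
force: [0.9, 13.5, 4.4]
width: 48.2
grip_force: 75.9
```

>>> drive_tool --moves '[{"slide":[-0.02,0,0],"dr":[0,0,0],"grip":0.2},{"slide":[0,0,0],"dr":[0,0,0],"grip":0.2}]'

```text
time_s: 12.43
position: [447.7, 170.9, 97.6]
ee_rot: [179.9, -0.2, 87.0]
force: [0.1, 12.8, 4.2]
width: 48.3
grip_force: 75.9
```

>>> drive_tool --moves '[{"slide":[-0.02,0,0],"dr":[0,0,0],"grip":0.2},{"slide":[0,0,0],"dr":[0,0,0],"grip":0.2}]'

```text
time_s: 12.6
position: [447.7, 170.4, 97.6]
ee_rot: [179.9, -0.2, 87.0]
force: [0.5, 13.8, 4.3]
width: 48.2
grip_force: 75.9
```

>>> drive_tool --moves '[{"slide":[-0.02,0,0],"dr":[0,0,0],"grip":0.2},{"slide":[0,0,0],"dr":[0,0,0],"grip":0.2}]'

```text
time_s: 12.77
position: [447.7, 169.9, 97.6]
ee_rot: [179.9, -0.2, 87.0]
force: [-0.4, 13.7, 4.0]
width: 48.8
grip_force: 75.9
```

>>> drive_tool --moves '[{"slide":[-0.02,0,0],"dr":[0,0,0],"grip":0.2},{"slide":[0,0,0],"dr":[0,0,0],"grip":0.2}]'

```text
time_s: 12.93
position: [447.7, 169.4, 97.7]
ee_rot: [179.9, -0.2, 87.0]
force: [0.8, 14.0, 3.8]
width: 48.3
grip_force: 75.9
```

>>> drive_tool --moves '[{"slide":[-0.02,0,0],"dr":[0,0,0],"grip":0.2},{"slide":[0,0,0],"dr":[0,0,0],"grip":0.2}]'

```text
time_s: 13.1
position: [447.6, 168.9, 97.6]
ee_rot: [179.9, -0.2, 87.0]
force: [0.1, 13.0, 4.0]
width: 48.2
grip_force: 75.9
```

>>> drive_tool --moves '[{"slide":[-0.02,0,0],"dr":[0,0,0],"grip":0.2},{"slide":[0,0,0],"dr":[0,0,0],"grip":0.2}]'

```text
time_s: 13.27
position: [447.6, 168.4, 97.7]
ee_rot: [179.9, -0.2, 87.0]
force: [-0.0, 13.8, 4.1]
width: 48.6
grip_force: 75.9
```

>>> drive_tool --moves '[{"slide":[-0.02,0,0],"dr":[0,0,0],"grip":0.2},{"slide":[0,0,0],"dr":[0,0,0],"grip":0.2}]'

```text
time_s: 13.43
position: [447.6, 168.0, 97.6]
ee_rot: [179.9, -0.2, 87.0]
force: [1.1, 14.4, 3.3]
width: 48.5
grip_force: 75.8
```

Run:
```python
from bench import robot,capture
from h import *
st=robot.sense(); print(st["position"],st["ee_rot"],st["force"],st["torque"],st["width"])
s=capture("side"); np.savez("side4.npz",**s); t=capture("top"); np.savez("top4.npz",**t)
a=cv2.resize(s["color"][160:215,265:315,::-1],None,fx=8,fy=8,interpolation=cv2.INTER_CUBIC)
b=cv2.resize(t["color"][215:255,275:320,::-1],None,fx=8,fy=8,interpolation=cv2.INTER_CUBIC)
o=np.zeros((440,760,3),np.uint8); o[:,:400]=a; o[:320,400:]=b; cv2.imwrite("pics/p4.png",o)
```

```text
[447.58753973 167.99967713  97.63892465] [179.9358859   -0.2203973   87.04098493] [ 1.07205827 14.35312384  3.26455827] [ 2.7064152   0.03006081 -0.09863537] 48.488295559875674
```

View pics/p4.png

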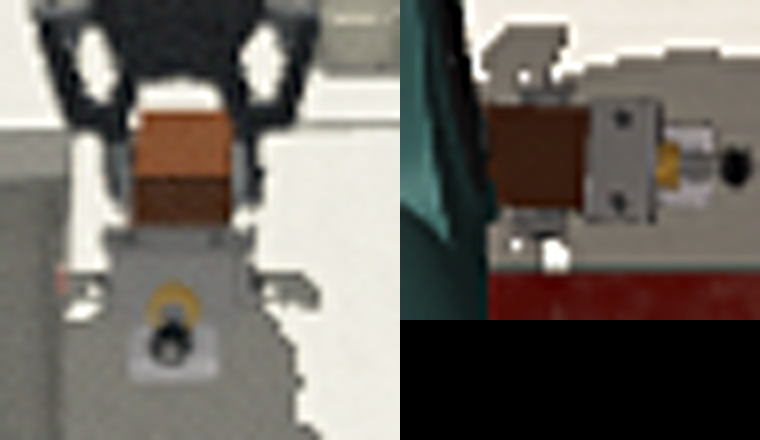

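The top view shows the stone's end (crop x≈587) right up against the block face, with the knob pushed out. Only a millimetre or so can remain, so I continue in fine steps.

>>> drive_tool --moves '[{"slide":[-0.02,0,0],"dr":[0,0,0],"grip":0.2},{"slide":[0,0,0],"dr":[0,0,0],"grip":0.2}]'

```text
time_s: 13.7
position: [447.6, 167.9, 97.6]
ee_rot: [179.9, -0.3, 87.1]
force: [0.7, 18.6, 3.5]
width: 48.6
grip_force: 75.6
```

>>> drive_tool --moves '[{"slide":[-0.02,0,0],"dr":[0,0,0],"grip":0.2},{"slide":[0,0,0],"dr":[0,0,0],"grip":0.2}]'

```text
time_s: 13.87
position: [447.6, 167.8, 97.7]
ee_rot: [179.9, -0.4, 87.1]
force: [0.2, 23.8, 2.0]
width: 48.1
grip_force: 75.5
```

Hard stop reached: position holds while the force rises. I'll trim slightly toward mid-range and hold.

>>> drive_tool --moves '[{"slide":[0.01,0,0],"dr":[0,0,0],"grip":0.2},{"slide":[0,0,0],"dr":[0,0,0],"grip":0.2},{"slide":[0,0,0],"dr":[0,0,0],"grip":0.2},{"slide":[0,0,0],"dr":[0,0,0],"grip":0.2},{"slide":[0,0,0],"dr":[0,0,0],"grip":0.2},{"slide":[0,0,0],"dr":[0,0,0],"grip":0.2}]'

```text
time_s: 14.37
position: [447.6, 167.8, 97.7]
ee_rot: [179.9, -0.3, 87.1]
force: [0.5, 21.6, 1.8]
width: 48.9
grip_force: 75.6
```

```bash
python3 -c "
from bench import job
print(job.hand_in())"
```

```text
the job is handed in; nothing more can be done
None
```

The stone lies flat on the bed between the guide ears, with its end held on the end block. The last reading was a steady 21.6 N in all, inside the 12–25 N range; I handed the job in at about 14.4 s.

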